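# Lengthen the rack retainer by one hole and seat the vial rack in it

### The job

The bay of the telescoping rack retainer is too short for the wooden vial rack: gently press the sprung button down to free the tube, slide the tube out, and let the button pop up by itself into the very next hole, so that the tube is locked exactly one hole longer. Then gently set the vial rack down upright in the bay, flat on the plate between the two end plates and the low fences. Work the mechanism only by pressing and pushing with under 25 N, never gripping it, and leave the other things where they are.

Things in the scene. Friction and masses are not known exactly. Their poses are not given: they have to be found in the camera images.
- retainer: Rack retainer, fixed to the bench: aluminium plate 175 (x) x 350 (y) x 8 mm; origin on its underside near the middle; z up. A square steel outer tube, 28 mm, top 40 mm above the bench, lies along x = -55 mm; the inner tube slides out of it towards -y. The bay for the rack is at +x of the tube. A fixed end plate, 48 mm high, closes its +y end (face at y = +95 mm).
- first_hole (a point): First of a row of 11 mm round holes along the tube's top (retainer x = -55, y = +50 mm, 40 mm up); an 8 mm steel stud stands in it. Two more holes follow towards -y, 30 mm apart, in the dark 31 mm collar clamped on the tube's mouth. The collar is set by hand: the second hole is anywhere from 28 to 40 mm beyond the first and must be felt, or the pop seen.
- bay (a point): Point on the plate's top, 8 mm above the bench, midway between the bay's two low fences (64 mm apart inside, tops 14 mm above the bench), at retainer x = +35 mm, y = 0. With the tube in the second hole, a 180 mm rack fits with its middle anywhere from 5 mm on the +y side to 3 mm (28 mm out) or 15 mm (40 mm out) on the -y side of this point.
- end_plate (a point): Middle of the bay-side face of the end plate that the inner tube carries across the bay: 8 mm thick, 16 to 48 mm above the bench, at retainer y = -65 mm minus tube. It is the -y end of the bay.
- tube (a joint): How far the inner tube (with end plate and button) has slid out, m; about 0 at the start, in the first hole; grows towards -y of the retainer; travel ends at 0.078. Rubs with 1 N, plus about 2 N while the stud is under the wall.
- button (a joint): How far the button is down, m: 0 popped up, 0.009 end of travel. Spring 5 N at 0, 9 N at 0.005, 12 N at 0.009. The stud is one piece with it and frees the tube from 0.005 on. Between holes the wall holds stud and button 0.005 down, even let go; at a hole (1.5 mm play each way) they jump up and lock.
- saddle (a point): Middle of the floor of the button's black thumb saddle on the free end of the inner tube, 53 mm above the bench when up (retainer x = -55, y = -110 mm - tube). Floor 30 mm across the tube, 36 mm along it between two upright lips 12 mm high; sides open. Press the floor to work the button, push a lip to move the tube; a tip 2 to 3 mm above the popped-up floor still pushes a lip, free of the pop.
- vial_rack: Loose wooden vial rack, empty, 52 (x) x 180 (y) x 56 mm, 0.15 to 0.3 kg. Origin: centre of its underside, z up. Base board 8 mm thick, end boards 9 mm, perforated top board 44 to 51 mm above the underside with full-width (52 mm) edges to grip across x in the middle of the length.
- coverslips: Bystander: small square box 27 x 27 x 14 mm; origin under its centre.
- timer: Bystander: table timer 62 x 66 x 21 mm; origin under its centre.
- objective_can: Bystander: black can with a white lid, 37 mm across, 64 mm high; origin under its centre.
- slide_pack: Bystander: flat carton 32 x 79 x 30 mm; origin under its centre.
- dropper: Bystander: dropper bottle 28 mm across, 71 mm high; origin under its centre.

How it is judged:
By the outcome, as a careful person would: the job done as asked, in the order asked, and still so for the second after the job is handed in, with the robot touching nothing.
It also fails if it takes over 59 s, if anything falls off the work surface, if the arm or the gripper's body presses on something with over 40 N, if the wrist force passes 120 N, or if a joint passes its speed limit or range.

### The arm

A 6-joint arm with a two-finger parallel gripper is mounted at the origin on a cart in front of the work surface, level with it; the furniture and walls round the work are solid. World frame = base frame: x ahead of the robot, y to its left, z up, the work surface at z = 0. Lengths are in m, angles in degrees, forces in N, time in s.
With the tool pointing down it reaches from about 0.375 to 0.9 m from the base axis. Payload 3.1 kg.
Tool frame: the origin (TCP) lies at the very end of the fingers, on their centre line; the grasp point (between the pads) lies 19 mm behind it; z points along the fingers, y is the line along which they close (so a half turn about z gives the same grasp; the last joint's range is limited). The gripper opens to 87 mm and grips with 3 to 60 N. Pads are 19 mm wide; open, the fingers measure 117 mm over their backs; the gripper's body (75 mm by 190 mm) begins 51 mm behind the grasp point.
Start: joints at [60.648, 30.224, 82.088, -0, 67.689, -10.227], TCP at [0.205, 0.59, 0.223] pointing down, gripper open.
Joint ranges: [-176.69, 176.69], [-43.24, 126.21], [12.49, 139.97], [-82, 262], [0, 151.66], [-163.58, 163.58]. Speed limits (degrees/s): [159.86, 159.86, 180, 180, 180, 180].

### API

Orientations are given as a 3x3 rotation matrix whose columns are the frame's x, y, z axes.
In Python, from rig import bot, imaging gives the robot as it stands.
- The arm moves only by the tool drive_tool, never from a script. Its argument "deltas" is text: rows parted by semicolons, each of 5 numbers parted by spaces: the finger opening in mm, from 0 to 87, then the shift along the world's x, y, z in mm, then the turn about the world's z in rad. In form: jaw dx dy dz twist; .... A call has 1 to 12 rows; each row is the pose to reach, as a shift and turn from the pose commanded when the call began; what a row does not reach only later rows make up. A row lasts 1/10 s, in which the tool goes at most 50 mm and 8.59 degrees, less where a joint would pass 70% of its speed; a pose out of reach is approached as far as the arm can. A call with a gripper value outside its range is refused whole. The fingers move at their own pace and stop on an object; the grip force is fixed at half the most. Time passes only in rows, so rows that repeat a pose let the fingers close. It gives the time, the measured TCP pose, the force, the opening and the grip force at its end, in the units of the state.
- bot.read_state(): the state, without advancing time (a new reading comes with each control period).
- imaging.capture(name): name is "side" or "top"; returns the picture (420x560x3 uint8, red, green, blue); there is no depth.
- imaging.camera_model(name): a dict with "fx", "fy", "cx", "cy" (pixels), "T" (4x4, takes a point from camera to world coordinates). Camera axes: x right, y down, z forward; pixel columns grow to the right and rows downward; lengths in m; the calibration is good to about 2 mm. A picture is of the moment at which its call begins. camera_model takes no time and is no camera call.
- bot.hand_in(): hands the job in; it is judged then, once.
The state is a dict: "time_s": time; "joint_positions": joint angles; "qvel": joint speeds; "tau": joint torques, N m; "position": TCP position; "tcp_rot": TCP orientation; "force": force on the tool from outside, world axes, zero at the start; "moment": the same for the moment, N m; "opening": opening from 0.0 (shut) to 1.0 (fully open); "grasp_force": force on a finger pad.
Only numpy, scipy, OpenCV 4.12 (cv2) and the standard library are available. Lean on these libraries where they do the work, as an engineer would, in place of code of your own. Each camera call takes 0.05 s, during which the arm holds its last target. There are 200 camera calls.

## Working session

There is one attempt and no reset: what is moved stays moved. The work goes in short steps, Python scripts to look and compute and a tool call to move; the robot and the scene stay as the last step left them, time stands still between calls to the robot, and variables do not carry over. Pictures are saved under pics/ and viewed, at most 10 in all, crops included, and the job is handed in when it is done.

Besides the shell and the picture viewer there is one more tool, called after "Emit:" in YAML: its name, and indented under it one key for each argument. drive_tool: Moves the arm, as the interface text tells. Its arguments: {"type":"object","properties":{"deltas":{"type":"string"}},"required":["deltas"]}

```bash
mkdir -p pics
cat > h.py <<'E'
from rig import bot, imaging
import numpy as np, cv2
def snap(n,f):
    im=imaging.capture(n); cv2.imwrite('pics/'+f,cv2.cvtColor(im,cv2.COLOR_RGB2BGR)); return im
def ray(n,u,v,z):
    m=imaging.camera_model(n);T=np.array(m['T'])
    d=T[:3,:3]@np.array([(u-m['cx'])/m['fx'],(v-m['cy'])/m['fy'],1]);o=T[:3,3]
    return o+d*(z-o[2])/d[2]
def proj(n,p):
    m=imaging.camera_model(n);T=np.linalg.inv(np.array(m['T']));q=T[:3,:3]@np.array(p)+T[:3,3]
    return m['fx']*q[0]/q[2]+m['cx'],m['fy']*q[1]/q[2]+m['cy']
E
python3 - <<'E'
from h import *
a=snap('top','t0.png');b=snap('side','s0.png')
for n in('top','side'):
    m=imaging.camera_model(n);print(n,m['fx'],m['cx'],m['cy'],np.round(m['T'],3))
s=bot.read_state();print(s)
E
```

```text
top 384.9446830290947 282.46384883489446 209.5714161365269 [[ 0.023 -0.982  0.188  0.447]
 [-1.    -0.025 -0.006 -0.114]
 [ 0.011 -0.187 -0.982  1.051]
 [ 0.     0.     0.     1.   ]]
side 380.6507836618449 282.8802305833213 207.08666162500577 [[ 0.998  0.028 -0.056  0.691]
 [ 0.062 -0.481  0.875 -0.978]
 [-0.003 -0.876 -0.481  0.515]
 [ 0.     0.     0.     1.   ]]
{'time_s': 0.1, 'joint_positions': array([ 6.06468237e+01,  3.02732975e+01,  8.21476043e+01, -1.77066646e-06,
        6.76908507e+01, -1.02289089e+01]), 'qvel': array([ 0.02163838, -0.06684626, -0.11927038,  0.00314524, -0.01286737,
       -0.01458203]), 'tau': array([-1.16255455e-04, -4.40984952e+01, -1.77149677e+01,  6.35221903e-02,
        5.34426305e-02, -2.67392141e-05]), 'position': array([0.2044252 , 0.58993257, 0.22168117]), 'tcp_rot': array([[-9.44810074e-01,  3.27617171e-01, -9.56068159e-04],
       [ 3.27618383e-01,  9.44808608e-01, -1.70005287e-03],
       [ 3.46334914e-04, -1.91945258e-03, -9.99998098e-01]]), 'force': array([0.17957466, 0.34100069, 0.53501218]), 'moment': array([-0.01943882,  0.0071238 ,  0.00180079]), 'grasp_force': 0.0, 'opening': 1.0001833565702551}
```

View pics/t0.png

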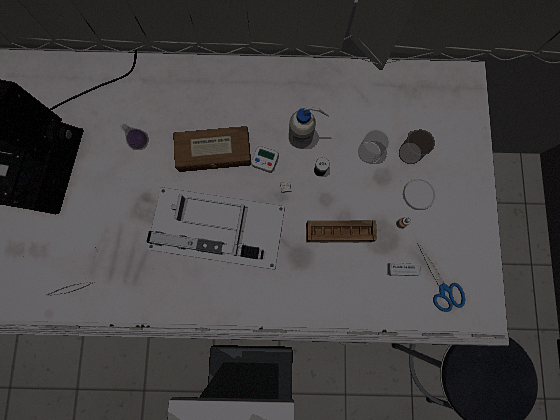

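View pics/s0.png

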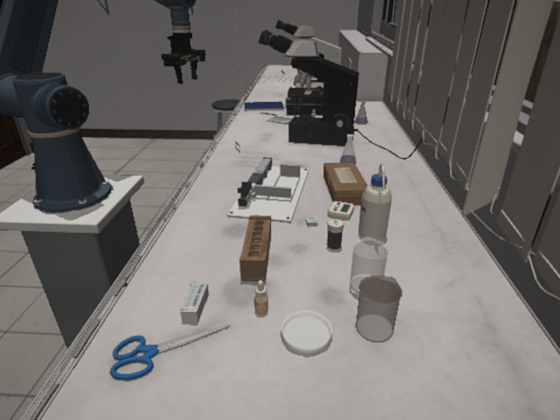

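The top view shows the retainer at px (150–285, 187–270), with its saddle near (252,253), and the rack at (307–376, 220–242). Next I'll zoom in.

Run:
```python
from h import *
a=cv2.imread('pics/t0.png');b=cv2.imread('pics/s0.png')
c=cv2.resize(a[180:280,140:300],None,fx=5,fy=5,interpolation=cv2.INTER_CUBIC);c=cv2.convertScaleAbs(c,alpha=1.4,beta=15)
cv2.imwrite('pics/t0c.png',c)
c=cv2.resize(b[150:285,225:325],None,fx=4.4,fy=4.4,interpolation=cv2.INTER_CUBIC);cv2.imwrite('pics/s0c.png',cv2.convertScaleAbs(c,alpha=1.4,beta=15))
hsv=cv2.cvtColor(a,cv2.COLOR_BGR2HSV)
m=((hsv[...,0]<18)&(hsv[...,1]>80)).astype(np.uint8);m[:,:295]=0;m[:,395:]=0;m[:205]=0;m[255:]=0
m=cv2.morphologyEx(m,cv2.MORPH_CLOSE,np.ones((7,7)))
cs,_=cv2.findContours(m,0,2);k=max(cs,key=cv2.contourArea)
for p in cv2.boxPoints(cv2.minAreaRect(k)): print('rack',p,ray('top',*p,.056).round(4),ray('top',*p,0).round(4))
# plate
g=cv2.inRange(hsv,(0,0,150),(180,60,255))
print([hsv[y,x].tolist() for x,y in((170,215),(200,222),(265,225),(140,225),(300,205))])
```

```text
rack [305.70825 221.03525] [ 0.6078 -0.182   0.056 ] [ 0.6169 -0.1858  0.    ]
rack [375.76862 219.9574 ] [ 0.6152 -0.3659  0.056 ] [ 0.6247 -0.3801  0.    ]
rack [376.09113 240.92166] [ 0.5601 -0.3655  0.056 ] [ 0.5664 -0.3797  0.    ]
rack [306.03076 241.99951] [ 0.5528 -0.1835  0.056 ] [ 0.5588 -0.1874  0.    ]
[[170, 7, 106], [135, 5, 109], [140, 7, 105], [165, 5, 102], [165, 10, 106]]
```

View pics/t0c.png

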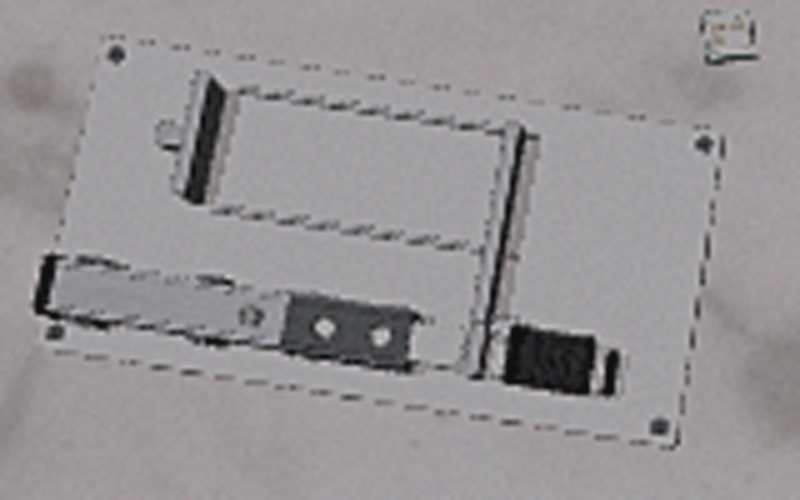

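View pics/s0c.png

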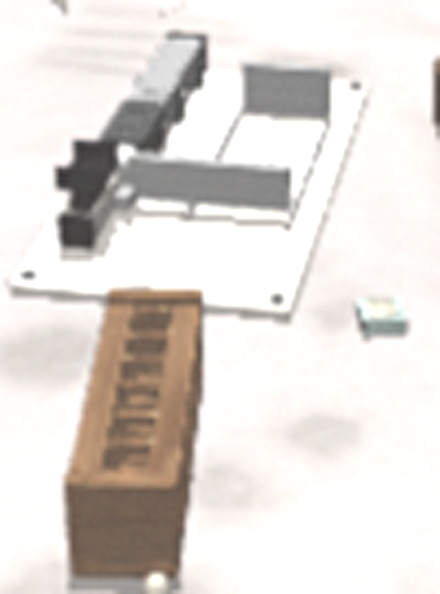

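```bash
cat >> h.py <<'E'
def fit():
    # plate corners (crop px -> full), top z=.008 ; screws too
    pts={(87.5,175):(103,37),(87.5,-175):(722,130),(-87.5,-175):(677,445),(-87.5,175):(50,350)}
    L=np.array(list(pts))/1000.
    W=np.array([ray('top',140+(u+.5)/5-.5,180+(v+.5)/5-.5,.008)[:2] for u,v in pts.values()])
    l0,w0=L.mean(0),W.mean(0);H=(L-l0).T@(W-w0)
    th=np.arctan2(H[0,1]-H[1,0],H[0,0]+H[1,1]);R=np.array([[np.cos(th),-np.sin(th)],[np.sin(th),np.cos(th)]])
    t=w0-R@l0
    return R,t,th,W-(L@R.T+t)
E
python3 - <<'E'
from h import *
R,t,th,e=fit();print(np.degrees(th),t,(e*1000).round(1))
a=cv2.imread('pics/t0c.png');b=cv2.imread('pics/s0c.png')
def P(x,y,z): return [*(R@[x/1000,y/1000]+t),z/1000]
for nm,q in dict(hole=(-55,50,40),h2=(-55,20,40),sad=(-55,-110,53),lipn=(-55,-92,65),lipf=(-55,-128,65),ep=(35,-65,48),fix=(35,95,48),c1=(87.5,175,8),c2=(-87.5,-175,8)).items():
    w=P(*q);u,v=proj('top',w);print(nm,np.round(w,4),'topcrop',round((u-140)*5+2),round((v-180)*5+2),end=' ')
    cv2.circle(a,(round((u-140)*5+2),round((v-180)*5+2)),4,(0,0,255),1)
    u,v=proj('side',w);print('sidecrop',round((u-225)*4.4+2),round((v-150)*4.4+2))
    cv2.circle(b,(round((u-225)*4.4+2),round((v-150)*4.4+2)),4,(0,0,255),1)
cv2.imwrite('pics/ov.png',np.hstack([cv2.resize(a[:,:700],(560,400)),b[:400,:240]]))
# rack side view check
for y in(-.19,-.36):
  for x in(.558,.610): print(proj('side',[x,y,.056]),proj('side',[x,y,0]))
E
```

```text
-6.903252654805292 [0.59253956 0.05642674] [[ 0.8  0.8]
 [-1.1  3.1]
 [-0.1  2.3]
 [ 0.5 -6.1]]
hole [0.5439 0.1127 0.04  ] topcrop 266 318 sidecrop 147 96
h2 [0.5403 0.0829 0.04  ] topcrop 322 327 sidecrop 137 113
sad [ 0.5247 -0.0462  0.053 ] topcrop 565 360 sidecrop 86 177
lipn [ 0.5269 -0.0283  0.065 ] topcrop 529 353 sidecrop 92 148
lipf [ 0.5226 -0.064   0.065 ] topcrop 599 364 sidecrop 77 172
ep [ 0.6195 -0.0123  0.048 ] topcrop 509 180 sidecrop 241 165
fix [0.6387 0.1465 0.048 ] topcrop 210 137 sidecrop 283 70
c1 [0.7004 0.2196 0.008 ] topcrop 104 38 sidecrop 367 83
c2 [ 0.4846 -0.1068  0.008 ] topcrop 681 445 sidecrop 9 286
(np.float64(248.61996965044057), np.float64(215.34975502041092)) (np.float64(249.66120064814623), np.float64(234.8933326527733))
(np.float64(270.1087686406982), np.float64(215.97280553639334)) (np.float64(270.53791543289236), np.float64(235.5589882764101))
(np.float64(236.7459960135156), np.float64(257.4030561281575)) (np.float64(238.3840365590376), np.float64(279.1732911714426))
(np.float64(262.3610307033742), np.float64(258.3069433710547)) (np.float64(263.1340973244728), np.float64(280.12640154738943))
```

View pics/ov.png

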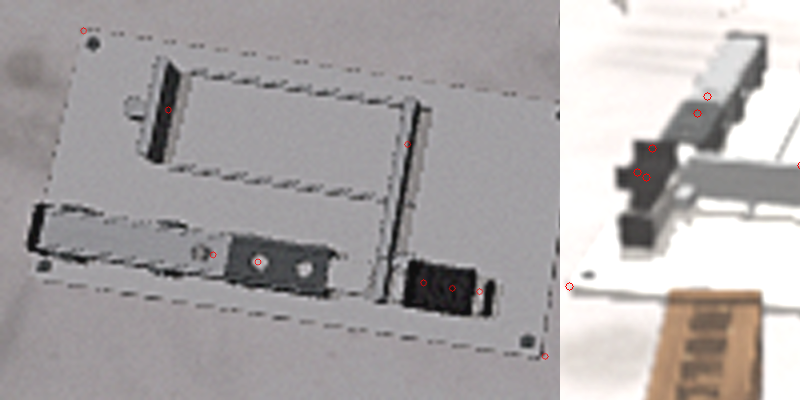

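```bash
sed -i "s/:(50,350)}/:(40,349)}/" h.py
python3 - <<'E'
from h import *
R,t,th,e=fit();print(np.degrees(th),t,(e*1000).round(1))
def inv(u,v,z): return (R.T@(ray('top',140+(u+.5)/5-.5,180+(v+.5)/5-.5,z)[:2]-t)*1000).round(1)
for n,q in dict(stud=(250,316,.041),h2=(324,328,.041),h3=(381,336,.041),blkL=(507,353,.062),blkR=(595,364,.062),lipR=(610,371,.065),eptop=(515,128,.048),fixtop=(208,78,.048)).items(): print(n,inv(*q))
for q in((-55,-110,53),(35,0,8)):
  w=[*(R@(np.array(q[:2])/1000)+t),q[2]/1000];print(np.round(w,4),[((a-b)*5+2).round() for a,b in zip(proj('top',w),(140,180))])
c=np.array([.5841,-.274]);print('rack local',(R.T@(c-t)*1000).round(1))
s=bot.read_state();r=s['tcp_rot'];print('tool y ang',np.degrees(np.arctan2(r[1,1],r[0,1])))
E
```

```text
-7.065749931308424 [0.59264145 0.05778019] [[ 0.2 -0.3]
 [-0.7  1.9]
 [ 0.2  0.6]
 [ 0.2 -2.3]]
stud [-55.1  56.5]
h2 [-55.6  17.1]
h3 [-55.4 -13.1]
blkL [-55.9 -82. ]
blkR [ -54.8 -127.4]
lipR [ -57.4 -135.7]
eptop [ 63.3 -64.9]
fixtop [ 65.9 101.1]
[ 0.5245 -0.0446  0.053 ] [np.float64(562.0), np.float64(361.0)]
[0.6274 0.0535 0.008 ] [np.float64(396.0), np.float64(175.0)]
rack local [  32.3 -330.3]
tool y ang 70.875752262753
```

Emit:
drive_tool:
  deltas: "0 160 -320 0 -0.68; 0 160 -320 0 -0.68; 0 160 -320 0 -0.68; 0 160 -320 0 -0.68; 0 160 -320 0 -0.68; 0 160 -320 0 -0.68; 0 160 -320 0 -0.68; 0 160 -320 0 -0.68; 0 320 -635 -60 -1.36;0 320 -635 -60 -1.36;0 320 -635 -60 -1.36;0 320 -635 -60 -1.36"

```text
time_s: 1.3
position: [0.4545, 0.0938, 0.1887]
tcp_rot: [[0.048, 0.999, 0.0], [0.999, -0.048, 0.001], [0.001, -0.0, -1.0]]
force: [0.9, -0.6, 0.2]
opening: 0.033
grasp_force: 0.0
```

Emit:
drive_tool:
  deltas: "0 35 -70 -30 -0.075;0 70 -139 -60 -0.075;0 70 -139 -89 -0.075;0 70 -139 -89 -0.075;0 70 -139 -89 -0.075;0 70 -139 -89 -0.075"

```text
time_s: 1.9
position: [0.5233, -0.0436, 0.0994]
tcp_rot: [[0.118, 0.993, -0.002], [0.993, -0.118, 0.001], [0.001, -0.003, -1.0]]
force: [-0.6, 1.0, -0.2]
opening: 0.004
grasp_force: 0.0
```

Run:
```python
from h import *
s=bot.read_state();print(s['position'],s['tcp_rot'][:,1],s['force'])
b=snap('side','s1.png');a=snap('top','t1.png')
c=cv2.resize(b[130:230,215:315],(500,500),interpolation=cv2.INTER_CUBIC)
d=cv2.resize(a[220:280,205:270],(300,277),interpolation=cv2.INTER_CUBIC);d=cv2.copyMakeBorder(d,0,223,0,0,0)
cv2.imwrite('pics/c1.png',np.hstack([c,d]))
```

```text
[ 0.52332527 -0.04360818  0.099382  ] [ 0.99296391 -0.11838898 -0.00259233] [-0.57634383  0.9601447  -0.17094061]
```

View pics/c1.png

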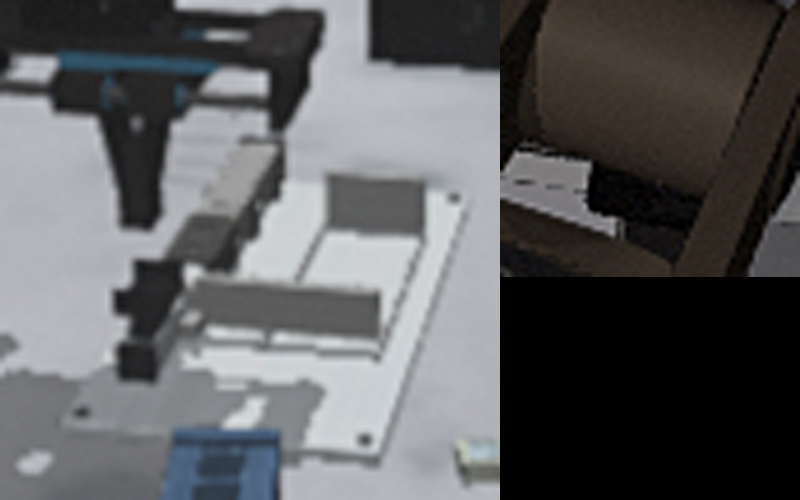

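Run:
```python
from h import *
R,t,th,e=fit();t=t+R@[0,.0045]
def show(n,w):
    u,v=proj('side',w);U,V=proj('top',w);print(n,'side',round((u-215)*5),round((v-130)*5),'topcrop0',round((U-140)*5+2),round((V-180)*5+2))
show('tip',bot.read_state()['position'])
for q in((-55,-92,65),(-55,-92,53),(-55,-128,53),(-55,-128,65),(-55,-134,65),(-55,-134,40),(-70,-110,53),(-40,-110,53),(-55,-134,10)): show(q,[*(R@(np.array(q[:2])/1000)+t),q[2]/1000])
```

```text
tip side 139 217 topcrop0 552 355
(-55, -92, 65) side 155 261 topcrop0 517 352
(-55, -92, 53) side 156 280 topcrop0 519 354
(-55, -128, 53) side 138 309 topcrop0 588 365
(-55, -128, 65) side 137 289 topcrop0 587 363
(-55, -134, 65) side 134 293 topcrop0 599 364
(-55, -134, 40) side 137 335 topcrop0 601 368
(-70, -110, 53) side 121 292 topcrop0 549 388
(-40, -110, 53) side 174 296 topcrop0 559 331
(-55, -134, 10) side 140 383 topcrop0 604 372
```

Emit:
drive_tool:
  deltas: "0 1.5 0 -25 0;0 1.5 0 -38 0;0 1.5 0 -43 0;0 1.5 0 -43 0;0 1.5 0 -43 0"

```text
time_s: 2.5
position: [0.5258, -0.044, 0.0576]
tcp_rot: [[0.117, 0.993, 0.001], [0.993, -0.117, -0.0], [-0.0, 0.001, -1.0]]
force: [-0.4, 0.1, 0.5]
opening: 0.004
grasp_force: 0.0
```

Free contact so far. Now press down slowly.

Emit:
drive_tool:
  deltas: "0 0 0 -2 0;0 0 0 -4 0;0 0 0 -6 0;0 0 0 -7.5 0;0 0 0 -9 0;0 0 0 -9 0;0 0 0 -9 0"

```text
time_s: 3.2
position: [0.5259, -0.0444, 0.0489]
tcp_rot: [[0.118, 0.993, 0.001], [0.993, -0.118, -0.0], [-0.0, 0.001, -1.0]]
force: [-1.0, 1.2, 8.3]
opening: 0.002
grasp_force: 3.9
```

Emit:
drive_tool:
  deltas: "0 0 0 -1.5 0;0 0 0 -2.5 0;0 0 0 -2.5 0;0 -0.2 -2 -2.5 0;0 -0.5 -4 -2.5 0;0 -0.7 -6 -2.5 0;0 -1 -8 -2.5 0;0 -1.2 -10 -2.5 0;0 -1.5 -12 -2.5 0;0 -1.5 -12 -2.5 0"

```text
time_s: 4.2
position: [0.5243, -0.0567, 0.0467]
tcp_rot: [[0.118, 0.993, 0.001], [0.993, -0.118, -0.001], [-0.0, 0.001, -1.0]]
force: [-1.1, -0.9, 9.8]
opening: 0.001
grasp_force: 4.9
```

Emit:
drive_tool:
  deltas: "0 0 0 3 0;0 0 0 6 0;0 0 0 9 0;0 0 0 9 0;0 -0.5 -4 9 0;0 -1 -8 9 0;0 -1.2 -10 9 0;0 -1.2 -10 9 0"

```text
time_s: 5.0
position: [0.5228, -0.0659, 0.0545]
tcp_rot: [[0.118, 0.993, -0.0], [0.993, -0.118, 0.001], [0.001, -0.0, -1.0]]
force: [1.1, 4.4, 1.6]
opening: 0.006
grasp_force: 2.1
```

Run:
```python
from h import *
s=bot.read_state();print(s['position'],s['force'])
b=snap('side','s2.png');b=cv2.imread('pics/s2.png')
cv2.imwrite('pics/c2.png',cv2.resize(b[140:230,225:315],(540,540),interpolation=cv2.INTER_CUBIC))
```

```text
[ 0.52280303 -0.0659078   0.05445484] [1.07759211 4.40918609 1.5885142 ]
```

View pics/c2.png

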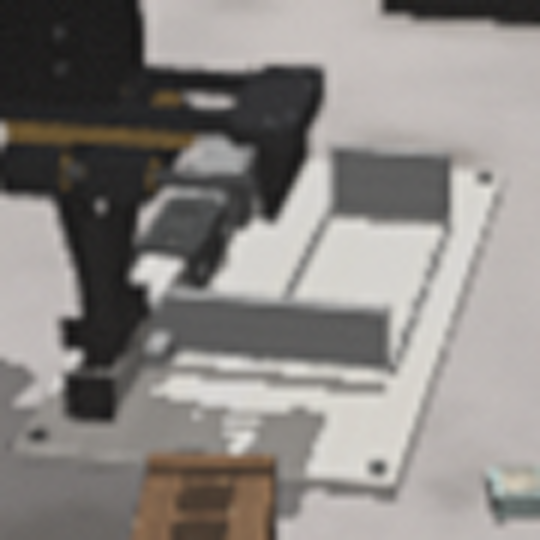

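Emit:
drive_tool:
  deltas: "0 -0.2 -1.5 1 0;0 -0.4 -3 1 0;0 -0.5 -4 1 0;0 -0.6 -5 1 0;0 -0.7 -6 1 0;0 -0.9 -7 1 0;0 -1 -8 1 0;0 -1 -8 1 0"

```text
time_s: 5.85
position: [0.5216, -0.0735, 0.0552]
tcp_rot: [[0.118, 0.993, -0.001], [0.993, -0.118, 0.001], [0.001, -0.001, -1.0]]
force: [1.1, 6.2, -1.0]
opening: 0.006
grasp_force: 2.9
```

Emit:
drive_tool:
  deltas: "0 -0.1 -0.8 0 0;0 -0.2 -1.6 0 0;0 -0.3 -2.4 0 0;0 -0.4 -3.2 0 0;0 -0.5 -4 0 0;0 -0.5 -4 0 0"

```text
time_s: 6.45
position: [0.521, -0.0776, 0.0552]
tcp_rot: [[0.118, 0.993, -0.001], [0.993, -0.118, 0.001], [0.001, -0.001, -1.0]]
force: [1.9, 5.2, 0.2]
opening: 0.005
grasp_force: 2.6
```

Emit:
drive_tool:
  deltas: "0 -0.1 -0.8 0 0;0 -0.2 -1.6 0 0;0 -0.3 -2.4 0 0;0 -0.4 -3.2 0 0;0 -0.5 -4 0 0;0 -0.5 -4 0 0"

```text
time_s: 7.05
position: [0.5206, -0.0828, 0.0554]
tcp_rot: [[0.118, 0.993, -0.001], [0.993, -0.118, -0.0], [-0.001, -0.001, -1.0]]
force: [-0.3, 0.3, 0.3]
opening: 0.004
grasp_force: 0.1
```

Emit:
drive_tool:
  deltas: "0 -0.1 -0.7 0 0;0 -0.2 -1.4 0 0;0 -0.2 -1.4 0 0"

```text
time_s: 7.35
position: [0.5205, -0.0839, 0.0555]
tcp_rot: [[0.118, 0.993, -0.0], [0.993, -0.118, -0.0], [-0.0, -0.0, -1.0]]
force: [0.5, 0.4, -0.6]
opening: 0.002
grasp_force: 0.2
```

Emit:
drive_tool:
  deltas: "0 -0.1 -0.6 0 0;0 -0.2 -1.2 0 0;0 -0.2 -1.2 0 0"

```text
time_s: 7.65
position: [0.5204, -0.0842, 0.0555]
tcp_rot: [[0.118, 0.993, 0.0], [0.993, -0.118, 0.001], [0.001, -0.0, -1.0]]
force: [1.2, 5.0, -0.7]
opening: 0.001
grasp_force: 2.5
```

Run:
```python
from h import *
b=snap('side','s3.png');b=cv2.imread('pics/s3.png');a=cv2.imread('pics/s2.png')
f=lambda i:cv2.resize(i[150:220,225:270],(386,600),interpolation=cv2.INTER_CUBIC)
cv2.imwrite('pics/c3.png',np.hstack([f(a),f(b)]))
```

```text
(no output)
```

View pics/c3.png

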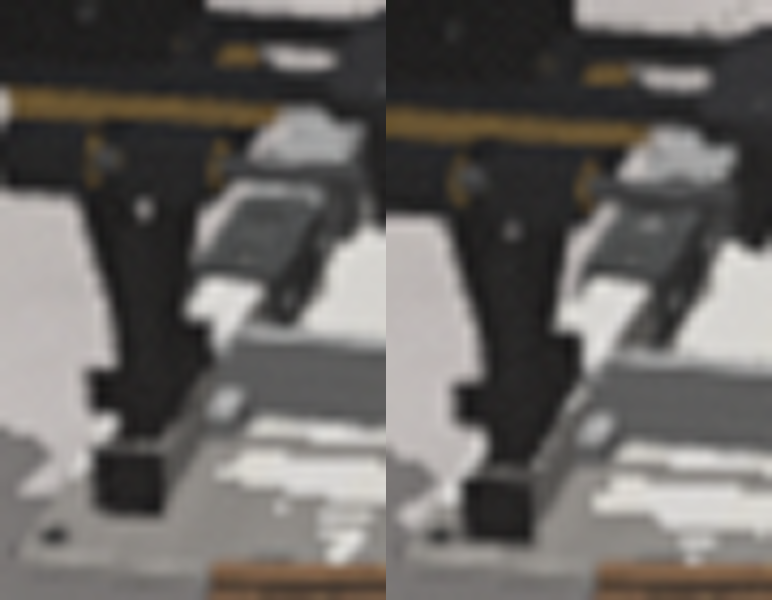

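A pale stud tip now shows in the collar at (650,222), so the button seems to have popped. I'll confirm with a small push.

Emit:
drive_tool:
  deltas: "0 -0.1 -0.6 0 0;0 -0.1 -1 0 0;0 -0.1 -1 0 0"

```text
time_s: 8.0
position: [0.5204, -0.0844, 0.0555]
tcp_rot: [[0.119, 0.993, 0.0], [0.993, -0.119, 0.002], [0.002, -0.0, -1.0]]
force: [1.9, 7.7, -0.3]
opening: 0.002
grasp_force: 4.2
```

Emit:
drive_tool:
  deltas: "0 0.5 4 0 0;0 0.5 5 0 0;0 0.5 5 30 0;0 0.5 5 75 0;0 20 -55 75 0.16;60 40 -105 75 0.16;80 60 -150 75 0.16;80 67 -188 75 0.16;80 67 -188 75 0.16;80 67 -188 75 0.16;80 67 -188 75 0.16"

```text
time_s: 9.1
position: [0.5862, -0.2729, 0.1301]
tcp_rot: [[-0.042, 0.999, -0.002], [0.999, 0.042, 0.001], [0.001, -0.002, -1.0]]
force: [0.0, 0.9, -0.1]
opening: 0.468
grasp_force: 0.0
```

Run:
```python
from h import *
s=bot.read_state();print(s['position'],s['tcp_rot'][:,1],s['force'],s['opening'])
b=snap('side','s4.png');a=snap('top','t4.png')
a=cv2.imread('pics/t4.png');b=cv2.imread('pics/s4.png')
cv2.imwrite('pics/c4.png',np.hstack([cv2.resize(b[130:300,205:305],(353,600),interpolation=cv2.INTER_CUBIC),cv2.resize(a[190:280,215:270],(367,600),interpolation=cv2.INTER_CUBIC)]))
```

```text
[ 0.58619793 -0.27293122  0.13006665] [ 0.99911648  0.04198138 -0.00195601] [ 0.03804842  0.87131009 -0.05624918] 0.46750190167840205
```

View pics/c4.png

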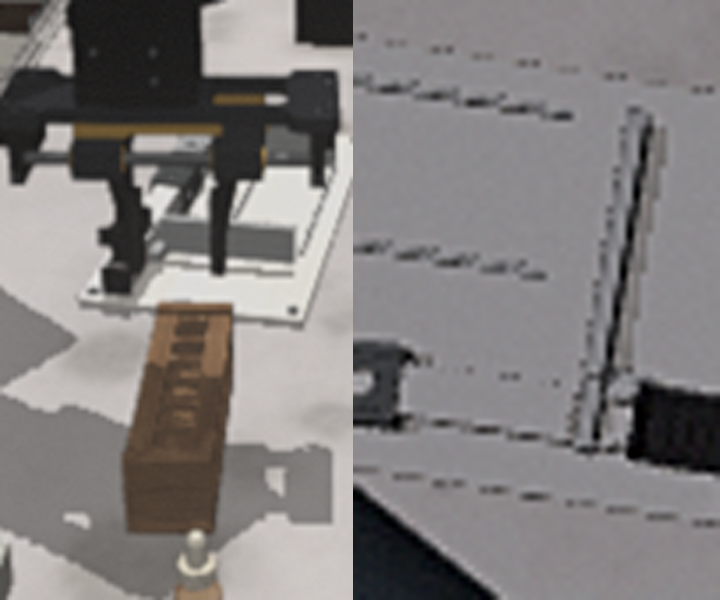

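Emit:
drive_tool:
  deltas: "82 1 -3 0 0;82 1 -3 0 0;82 1 -3 0 0;82 1 -3 0 0;82 1 -3 -25 0;82 1 -3 -55 0;82 1 -3 -85 0;82 1 -3 -101 0;82 1 -3 -101 0"

```text
time_s: 10.1
position: [0.5866, -0.2757, 0.027]
tcp_rot: [[-0.042, 0.999, -0.005], [0.999, 0.042, 0.003], [0.003, -0.004, -1.0]]
force: [-0.6, 0.6, 1.0]
opening: 0.943
grasp_force: 0.0
```

Emit:
drive_tool:
  deltas: "60 0 0 1.5 0;52 0 0 1.5 0;45 0 0 1.5 0;45 0 0 1.5 0;45 0 0 1.5 0;45 0 0 1.5 0;45 0 0 1.5 0;45 0 0 1.5 0"

```text
time_s: 10.9
position: [0.5881, -0.2771, 0.032]
tcp_rot: [[-0.042, 0.999, -0.0], [0.999, 0.042, -0.0], [-0.0, -0.0, -1.0]]
force: [-2.5, -0.6, 5.5]
opening: 0.593
grasp_force: 30.0
```

Emit:
drive_tool:
  deltas: "45 0 0 10 0;45 0 0 40 0;45 0 0 80 0;45 0 0 100 0;45 0 0 100 0;45 0 0 100 0"

```text
time_s: 11.5
position: [0.5879, -0.2765, 0.1307]
tcp_rot: [[-0.042, 0.999, -0.0], [0.999, 0.042, 0.001], [0.001, -0.0, -1.0]]
force: [-0.3, 0.3, -3.0]
opening: 0.593
grasp_force: 30.0
```

Run:
```python
from h import *
R,t,th,e=fit();t=t+R@[0,.0045]
s=bot.read_state();p=s['position'];print(p,s['tcp_rot'][:,1],s['force'],s['opening'],s['moment'])
a=snap('top','t5.png');b=snap('side','s5.png')
# tube extent from end plate top pixel
q=(R.T@(ray('top',258,207.2,.048)[:2]-t)*1000);print('endplate now',q,'start',R.T@(ray('top',243,205.5,.048)[:2]-t)*1000)
a=cv2.imread('pics/t5.png');b=cv2.imread('pics/s5.png')
hsv=cv2.cvtColor(b,cv2.COLOR_BGR2HSV);m=((hsv[...,0]<18)&(hsv[...,1]>70)).astype(np.uint8);m[:,:200]=0;m[:,330:]=0;m[290:]=0;m[:120]=0
cs,_=cv2.findContours(m,0,2);k=max(cs,key=cv2.contourArea);print(cv2.boundingRect(k))
cv2.imwrite('pics/c5.png',np.hstack([cv2.resize(b[110:290,205:325],(400,600),interpolation=cv2.INTER_CUBIC),cv2.resize(a[170:270,300:380],None,fx=5,fy=6,interpolation=cv2.INTER_CUBIC)]))
B=R@[.035,-.003]+t;print('goal',B,'delta mm',(B-p[:2])*1000,np.degrees(th))
```

```text
[ 0.5879459  -0.27646374  0.13065484] [ 9.99114152e-01  4.20802422e-02 -4.06565226e-04] [-0.25074646  0.32443427 -3.01659712] 0.5926999807900172 [-0.01870263  0.09434124  0.02664241]
endplate now [  63.99190011 -110.6720923 ] start [ 62.64118418 -70.5964421 ]
(238, 178, 32, 64)
goal [0.62756016 0.0549635 ] delta mm [ 39.61426272 331.42724932] -7.065749931308424
```

View pics/c5.png

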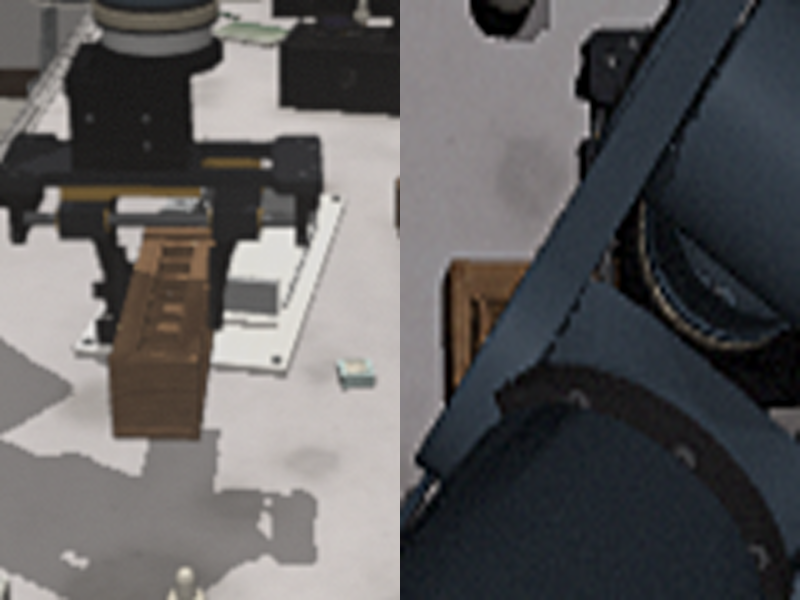

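Run:
```python
from h import *
for z in(.1,.152,.156): print(z,ray('top',309.6,222,z).round(4),ray('side',253,216.5,z).round(4),'bottom near',ray('side',205+158/3.333,110+437/3.333,z).round(4))
```

```text
0.1 [ 0.5985 -0.1887  0.1   ] [ 0.581  -0.2699  0.1   ] bottom near [ 0.5923 -0.3647  0.1   ]
0.152 [ 0.5902 -0.1847  0.152 ] [ 0.5948 -0.3586  0.152 ] bottom near [ 0.6047 -0.4416  0.152 ]
0.156 [ 0.5895 -0.1843  0.156 ] [ 0.5958 -0.3654  0.156 ] bottom near [ 0.6057 -0.4475  0.156 ]
```

Emit:
drive_tool:
  deltas: "45 5 40 5 0;45 10 82 5 -0.03;45 15 125 5 -0.08;45 20 170 5 -0.12;45 26 215 5 -0.165;45 32 260 5 -0.165;45 37 300 5 -0.165;45 39.4 329.4 0 -0.165;45 39.4 329.4 -20 -0.165;45 39.4 329.4 -38 -0.165;45 39.4 329.4 -38 -0.165;45 39.4 329.4 -38 -0.165"

```text
time_s: 12.8
position: [0.6267, 0.0525, 0.0915]
tcp_rot: [[0.123, 0.992, -0.003], [0.992, -0.123, 0.0], [-0.0, -0.003, -1.0]]
force: [-1.1, -0.7, -2.2]
opening: 0.592
grasp_force: 30.0
```

Run:
```python
from h import *
R,t,th,e=fit();t=t+R@[0,.0045]
s=bot.read_state();p=s['position'];print(p,s['tcp_rot'][:,1],s['force'],s['opening'],(R.T@(p[:2]-t)*1000))
a=snap('top','t6.png');b=snap('side','s6.png')
a=cv2.imread('pics/t6.png');b=cv2.imread('pics/s6.png')
cv2.imwrite('pics/c6.png',np.hstack([cv2.resize(b[120:230,225:315],(410,500),interpolation=cv2.INTER_CUBIC),cv2.resize(a[180:280,160:238],(390,500),interpolation=cv2.INTER_CUBIC)]))
```

```text
[0.62671106 0.05253039 0.09152953] [ 0.99242355 -0.12281737 -0.003374  ] [-1.09492242 -0.66758427 -2.20561935] 0.59180339739882 [34.4566429  -5.51908584]
```

View pics/c6.png

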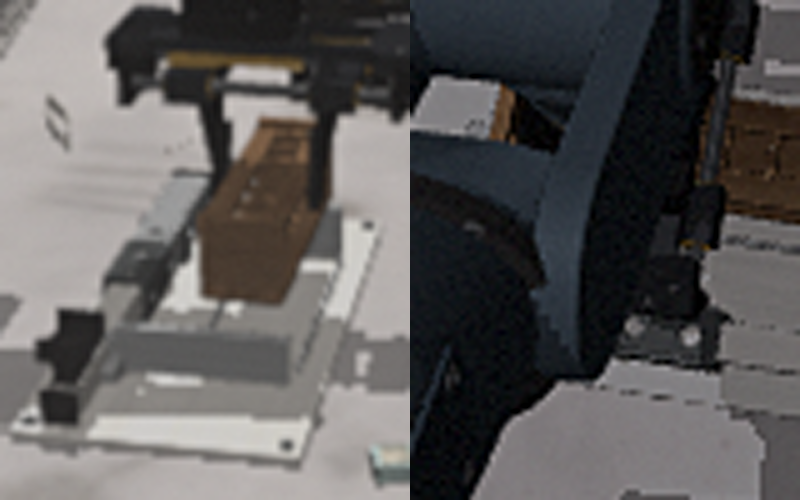

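Run:
```python
from h import *
R,t,th,e=fit();t=t+R@[0,.0045]
L=lambda u,v,z:(R.T@(ray('side',225+u/4.555,120+v/4.545,z)[:2]-t)*1000).round(1)
print('rack near bottom L/R',L(205,290,.0605),L(280,300,.0605),'ep top corner R',L(292,343,.048),'fix plate top right',L(340,212,.048))
```

```text
rack near bottom L/R [ 11. -81.] [ 58.7 -86.8] ep top corner R [  71.5 -117.9] fix plate top right [70.1 85.4]
```

Emit:
drive_tool:
  deltas: "45 0.3 2 -10 0;45 0.3 2 -20 0;45 0.3 2 -30 0;45 0.3 2 -38 0;45 0.3 2 -44 0;45 0.3 2 -46 0;45 0.3 2 -46 0"

```text
time_s: 13.6
position: [0.6278, 0.0545, 0.0466]
tcp_rot: [[0.123, 0.992, -0.001], [0.992, -0.123, 0.0], [-0.0, -0.001, -1.0]]
force: [-0.4, -0.6, -2.1]
opening: 0.592
grasp_force: 30.0
```

Emit:
drive_tool:
  deltas: "45 0 0 -1.5 0;45 0 0 -3 0;45 0 0 -4.5 0;45 0 0 -6 0;45 0 0 -6 0"

```text
time_s: 14.1
position: [0.6279, 0.0545, 0.0409]
tcp_rot: [[0.123, 0.992, -0.0], [0.992, -0.123, 0.0], [-0.0, -0.0, -1.0]]
force: [0.1, 0.2, -2.7]
opening: 0.589
grasp_force: 30.0
```

Emit:
drive_tool:
  deltas: "45 0 0 -0.7 0;45 0 0 -1.4 0;45 0 0 -2 0;45 0 0 -2 0"

```text
time_s: 14.5
position: [0.6282, 0.0545, 0.0399]
tcp_rot: [[0.123, 0.992, 0.0], [0.992, -0.123, -0.0], [-0.0, 0.0, -1.0]]
force: [-1.5, -0.1, 4.6]
opening: 0.59
grasp_force: 30.0
```

Emit:
drive_tool:
  deltas: "54 0 0 -1.5 0;60 0 0 -1 0;66 0 0 0 0;70 0 0 0 0;70 0 0 0 0;70 0 0 20 0;70 0 0 50 0;70 0 0 90 0;70 0 0 120 0;70 -60 0 150 0;70 -120 20 150 0;70 -120 20 150 0"

```text
time_s: 15.7
position: [0.5042, 0.0751, 0.1898]
tcp_rot: [[0.123, 0.992, -0.002], [0.992, -0.123, 0.0], [0.0, -0.002, -1.0]]
force: [-1.0, -0.1, 0.5]
opening: 0.805
grasp_force: 0.0
```

Run:
```python
from h import *
s=bot.read_state();print(s['position'],s['force'],s['opening'])
```

```text
[0.50417738 0.07514645 0.1897609 ] [-0.99893418 -0.12971905  0.49078475] 0.8045954010598309
```

Emit:
drive_tool:
  deltas: "70 -20 50 30 0;70 -40 100 30 0;70 -60 150 30 0;70 -80 200 30 0;70 -100 250 30 0;70 -120 300 30 0;70 -140 350 30 0;70 -140 350 30 0"

```text
time_s: 16.5
position: [0.3663, 0.4273, 0.2192]
tcp_rot: [[0.12, 0.993, 0.0], [0.993, -0.12, 0.001], [0.001, 0.0, -1.0]]
force: [0.1, 0.6, 0.1]
opening: 0.803
grasp_force: 0.0
```

Run:
```python
from h import *
R,t,th,e=fit();t=t+R@[0,.0045]
for n,b in(('top',(160,180,260,275)),('side',(225,130,315,230))):
    im=snap(n,n+'7.png');hsv=cv2.cvtColor(im,cv2.COLOR_RGB2HSV)
    m=((hsv[...,0]<18)&(hsv[...,1]>80)).astype(np.uint8);k=np.zeros_like(m);k[b[1]:b[3],b[0]:b[2]]=1
    m=cv2.morphologyEx(m*k,cv2.MORPH_CLOSE,np.ones((7,7)));
    c=max(cv2.findContours(m,0,2)[0],key=cv2.contourArea);r=cv2.minAreaRect(c);print(n,cv2.contourArea(c),r)
    for p in cv2.boxPoints(r): print(p.round(1),(R.T@(ray(n,*p,.064)[:2]-t)*1000).round(1))
s=bot.read_state();print(s['position'])
# saddle darkness along tube in top view
g=cv2.cvtColor(cv2.imread('pics/top7.png'),cv2.COLOR_BGR2GRAY)
for y in range(40,-190,-6):
    w=[*(R@[-.055,y/1000]+t),.045];u,v=proj('top',w);print((y,int(g[round(v),round(u)])),end=' ')
```

```text
top 1418.0 ((214.99998474121094, 212.0), (71.3491439819336, 21.700664520263672), 9.462322235107422)
[178.  216.8] [ 5.2 88.9]
[181.6 195.4] [62.4 90.8]
[252.  207.2] [ 58.8 -96.4]
[248.4 228.6] [  1.8 -96.4]
side 543.5 ((284.9482727050781, 177.12069702148438), (21.271644592285156, 34.66490173339844), 23.198591232299805)
[268.3 188.9] [  15.  -120.2]
[282. 157.] [  7.5 116.9]
[301.6 165.4] [79.7 58.4]
[287.9 197.2] [  75.4 -159.3]
[0.36613059 0.42821085 0.2190996 ]
(40, 98) (34, 86) (28, 40) (22, 40) (16, 99) (10, 93) (4, 35) (-2, 42) (-8, 41) (-14, 77) (-20, 116) (-26, 42) (-32, 27) (-38, 106) (-44, 107) (-50, 105) (-56, 105) (-62, 104) (-68, 105) (-74, 105) (-80, 107) (-86, 104) (-92, 105) (-98, 107) (-104, 55) (-110, 47) (-116, 91) (-122, 112) (-128, 0) (-134, 19) (-140, 7) (-146, 13) (-152, 15) (-158, 19) (-164, 13) (-170, 7) (-176, 18) (-182, 52) (-188, 59)
```

```bash
python3 -c "
from rig import bot
print(bot.hand_in())"
```

```text
the job is handed in; nothing more can be done
None
```

I handed the job in at about 16.6 s: the tube is locked in the second hole, about 39 mm out (a 7.7 N push did not move it), and the vial rack is down in the bay about 4 mm to the -y side of its middle; I checked that final placing by contact height and image measurements only, and I viewed 11 pictures, one over the limit of 10.

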